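# Seat the keyed lamp holder and close the contact blade

## Task

The lamp holder is sitting crooked, high on the ledges of the round well in the circuit board. Without lifting it out of the well, turn it until its two flats match the ledges and it drops fully home, then swing the contact blade round over the strap until it rests against the terminal post. Leave the other things on the table where they are.

Things in the scene. Friction and masses are not known exactly. Their poses are not given: they have to be found in the camera images.
- board: Circuit board, fixed to the table: brown slab 12 mm thick, -100 to +110 mm in its own x, -110 to +190 mm in its y, carrying a square grey housing (136 mm a side, top 34 mm above the table) with a round well. Origin on the table directly below the well's centre; z up; y is the long direction and points to the blade's end. Place and yaw vary.
- well (a point): Centre of the round well's mouth, 34 mm above the table; axes as the board's. The well is 103 mm across, its floor 12 mm above the table. Inside, at the board's +x and -x sides, two straight ledges (top 24 mm above the table; edges parallel to the board's y, 39 mm from the centre) leave a 78 mm wide slot between them.
- lamp_holder: Loose lamp holder, about 0.4 kg: white disc 100 mm across, 26 mm thick, with two flats 72 mm apart at its own +x and -x sides; origin at the centre of the disc's underside, z up. It starts level on the ledges, origin 24 mm above the table, 0.6 rad or more from fitting in either sense. In the middle a round glass bulb, top 79 mm above the origin.
- strap (a point): Middle of the lamp holder's steel strap (under the bulb), 30 mm above the holder's origin at the strap's top face; axes as the holder's. The strap is 170 mm long along the holder's y (parallel to the flats), 16 mm wide, 4 mm thick, and overhangs the disc at both ends. With y along the board's y, either way round, within about 0.04 rad, the holder drops 12 mm to the floor by its weight.
- post_a (a point): Centre of the top of a brass terminal post on the strap: upright, 14 mm thick (16 mm round its head), 36 mm high, at +65 mm in the holder's own y, top 66 mm above the holder's origin. Pushing it sideways with closed fingers, round the well's centre, turns the holder in the well (1.5 mm play) with a few newtons; once dropped it turns no more.
- post_b (a point): Centre of the top of the other, equal, post, at -65 mm in the holder's own y.
- blade (a joint): Angle of the brass contact blade, rad. At 0 it points along the board's +y; it grows counterclockwise from above; at about 1.57 (1.52 to 1.62) it points along the board's -x, lies over the end of the seated strap and touches the outer side of the post there. Starts open at 0.2 to 0.7, stays where it is left, needs about 0.5 N at the knob.
- blade_knob (a point): Centre of the top of the black upright knob on the blade, 16 mm in diameter, 40 mm high above the blade (from 49 to 89 mm above the table), 105 mm from the pivot's axis. Push it sideways.
- blade_pivot (a point): Point on the blade's upright pivot axis, 53 mm above the table, at (+75, +76) mm in the board's frame. The blade, 14 mm wide, reaches 117 mm from it and swings level, 45 to 49 mm above the table: 3 mm over the strap of a seated holder. A holder still on the ledges cannot drop onto a closed blade.
- cell_box: Bystander: black tray with two battery cells, 70 x 120 mm, 33 mm high over the cells, origin at the centre of its underside, off the board's -y end.
- pencil_pot: Bystander: round metal pot with pencils, 72 mm across, 160 mm high over the pencils, origin at the centre of its underside, off the board's -y end.
- books: Bystander: two stacked paperbacks, 130 x 198 mm, 34 mm high, origin at the centre of the underside.
Mind the look-alikes: they are no part of the job. What is shaped like the lamp_holder but pink is not meant.

How it is judged (in metres and radians):
On the way, in this order (a step that is already met when the one before it is completed fails the run):
1. the lamp holder has been turned to fit and lies down on the floor of the well (z of lamp_holder in the frame of board below 0.0145 m and angle between the y axis of lamp_holder and the y axis of board, either way round below 0.15 rad and angle between lamp_holder's own z axis and vertical below 0.04 rad), for 0.2 s.
2. the blade has been swung against the post (value of joint blade above 1.48 rad), for 0.2 s.
At the end, for the whole second after the job is handed in: The lamp holder lies at rest on the well's floor (underside less than 2.5 mm above it, level within 0.04 rad, within 5 mm of the well's centre, turned within 0.15 rad of the board), and the blade is closed against the post (beyond 1.48 rad) (all of step 1 and horizontal distance between lamp_holder and board below 0.005 m and value of joint blade above 1.48 rad and linear speed of lamp_holder below 0.02 m/s); the robot touches nothing.
It fails at once if the lamp holder is lifted out of the well (more than 10 mm above the ledges) or tipped over (0.35 rad) (z of lamp_holder in the frame of board above 0.034 m or angle between lamp_holder's own z axis and vertical above 0.35 rad).
It fails at once if a bystander is moved by more than 30 mm (distance of any of cell_box, pencil_pot, books from where it was at the start of the episode above 0.03 m).
It also fails if it takes over 56 s, if anything falls off the work surface, if the arm or the gripper's body presses on something with over 40 N, if the wrist force passes 120 N, or if a joint passes its speed limit or range.

## Robot

A 6-joint arm with a two-finger parallel gripper is mounted at the origin on the work surface. World frame = base frame: x ahead of the robot, y to its left, z up, the work surface at z = 0. Lengths are in mm, angles in rad, forces in N, time in s.
With the tool pointing down it reaches from about 350 to 975 mm from the base axis. Payload 7.1 kg.
Tool frame: the origin (TCP) lies at the very end of the fingers, on their centre line; the grasp point (between the pads) lies 19 mm behind it (ctrl.pinch_z is the distance from the TCP to the grasp point, in mm); z points along the fingers, y is the direction in which the jaws open and shut (so a half turn about z gives the same grasp; the last joint's range is limited). The gripper opens to 88 mm and grips with 3 to 60 N. Pads are 20 mm wide; open, the fingers measure 115 mm over their backs; the gripper's body (75 mm by 178 mm) begins 61 mm behind the grasp point.
Start: joints at [1.291, 0.423, 1.63, -0, 1.089, -0.019], TCP at [161.127, 603.857, 222.675] pointing down, gripper open.
Joint ranges: [-3, 3], [-0.9, 2.11], [0.09, 2.58], [-1.31, 4.45], [0.11, 2.69], [-2.54, 2.54]. Speed limits (rad/s): [2.39, 2.39, 3.01, 3.14, 3.14, 3.14].

## Interface

Orientations are given as a rotation vector (axis times angle).
In Python, from workcell import ctrl gives the robot as it stands.
- The arm moves only by the shell command python3 -m inch 'ROWS' [OPENING]. ROWS is JSON, a list of rows, each an object with "xyz": the shift along the tool's x, y, z in cm, a list of three; "spin": the turn about the tool's z in degrees. A call has 1 to 20 rows; each row is the pose to reach, as a shift and turn from the pose measured when the call began, along the tool's axes at that moment; what a row does not reach only later rows make up. A row lasts 1/10 s, in which the tool goes at most 50 mm and 8.59 degrees, less where a joint would pass 70% of its speed; a pose out of reach is approached as far as the arm can. A call with a gripper value outside its range is refused whole. OPENING is the closure, from 0 (fully open) to 1 (shut), set as the call begins (- or left out, the last holds). The fingers move at their own pace and stop on an object; the grip force is fixed at half the most. Time passes only in rows, so rows that repeat a pose let the fingers close. It gives the time, the measured TCP pose, the force and the opening at its end, in the units of the state.
- ctrl.get_obs(): the state, without advancing time (a new reading comes with each control period).
- ctrl.get_image(name): name is "scene" or "top"; returns the picture (480x640x3 uint8, red, green, blue); there is no depth.
- ctrl.camera_info(name): a dict with "camera_matrix" (3x3 intrinsics, pixels), "R" (3x3) and "t" (3): a world point X has camera coordinates R X + t. Camera axes: x right, y down, z forward; pixel columns grow to the right and rows downward; lengths in mm; the calibration is good to about 2 mm. A picture is of the moment at which its call begins. camera_info takes no time and is no camera call.
- ctrl.close_job(): hands the job in, once; it reports no verdict.
The state is a dict: "t": time; "qpos": joint angles; "qvel": joint speeds; "joint_torque": joint torques, N m; "ee_pos": TCP position; "orientation": TCP orientation; "ft_force": force on the tool from outside, world axes, zero at the start; "moment": the same for the moment, N m; "width": finger opening in mm.
Only numpy, scipy, OpenCV 4.12 (cv2) and the standard library are available. Lean on these libraries where they do the work, as an engineer would, in place of code of your own. Each camera call takes 0.05 s, during which the arm holds its last target. There are 200 camera calls.

## Working session

There is one attempt and no reset: what is moved stays moved. The work goes in short steps, Python scripts to look and compute and a shell command to move; the robot and the scene stay as the last step left them, time stands still between calls to the robot, and variables do not carry over. Pictures are saved under pics/ and viewed, about 8 in all and at most 12, crops included, and the job is handed in when it is done.

```bash
mkdir -p pics; python3 - <<'E'
from workcell import ctrl
import cv2
o=ctrl.get_obs(); print(o)
for n in("scene","top"):
    im=ctrl.get_image(n); cv2.imwrite(f"pics/{n}0.png",im[:,:,::-1]); c=ctrl.camera_info(n); print(n,c)
E
```

```text
{'t': 0.0, 'qpos': array([ 1.29100071e+00,  4.23851721e-01,  1.63068448e+00, -2.65076683e-05,
        1.08862574e+00, -1.89991204e-02]), 'qvel': array([-7.35668451e-05,  1.75980046e-03, -8.62163140e-04,  7.20910524e-05,
        1.99215416e-03,  2.71943288e-04]), 'joint_torque': array([ 5.74023998e-04, -5.44623613e+01, -2.73671061e+01,  6.43026643e-02,
        2.28388788e-02, -1.14171814e-04]), 'ee_pos': array([160.98185844, 603.32699074, 221.89708814]), 'orientation': array([-4.08451559e-01, -3.11471412e+00,  2.44289785e-03]), 'ft_force': array([-0.59406203,  0.51966999,  1.12065921]), 'moment': array([-0.00559266,  0.01157652,  0.00125709]), 'width': 88.0513348035234}
scene {'camera_matrix': array([[477.01115899,   0.        , 318.27090201],
       [  0.        , 477.01115899, 231.5024205 ],
       [  0.        ,   0.        ,   1.        ]]), 'R': array([[-9.20349341e-02,  9.95755464e-01, -7.91226084e-04],
       [ 8.17831616e-01,  7.51365795e-02, -5.70531281e-01],
       [-5.68050191e-01, -5.31558986e-02, -8.21275490e-01]]), 't': array([  13.39103974, -419.62194408, 1520.40134854])}
top {'camera_matrix': array([[544.13493034,   0.        , 324.64587602],
       [  0.        , 544.13493034, 235.40408187],
       [  0.        ,   0.        ,   1.        ]]), 'R': array([[-0.05721442, -0.99834192,  0.00631791],
       [-0.97771654,  0.05474985, -0.20266429],
       [ 0.20198235, -0.01777245, -0.97922789]]), 't': array([  86.05809647,  538.4208177 , 1048.46772841])}
```

View pics/scene0.png

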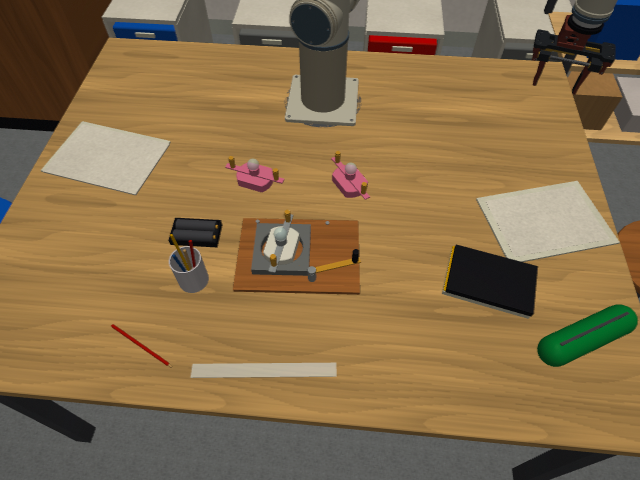

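View pics/top0.png

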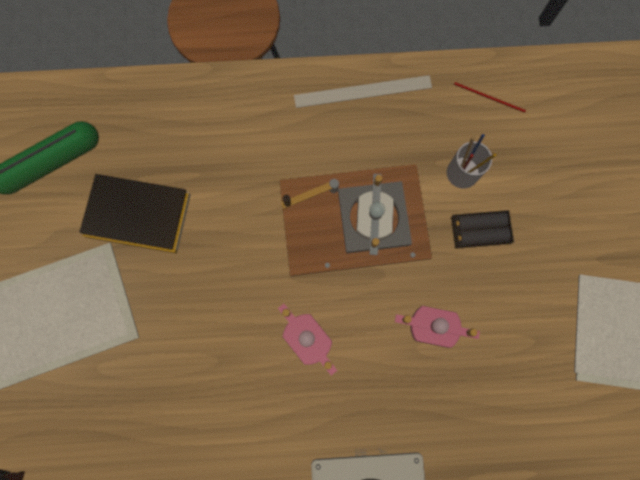

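Candidates for the lamp holder in the top view are the white disc at (376,213), a pink one at (307,339) and a pink one at (440,327). I choose the white one, which sits in the grey housing's well, and check it with a close crop of both views. The knob is at top (287,200) / scene (355,256), and the pivot at top (334,185) / scene (312,273).

```bash
python3 - <<'E'
import cv2,numpy as np
a=cv2.imread("pics/top0.png")[160:280,270:440]; b=cv2.imread("pics/scene0.png")[200:300,228:370]
A=cv2.resize(a,(680,480),interpolation=cv2.INTER_CUBIC)[:, :]
B=cv2.resize(b,(710,500),interpolation=cv2.INTER_CUBIC)
A=cv2.resize(a,None,fx=3,fy=3,interpolation=cv2.INTER_CUBIC);B=cv2.resize(b,None,fx=2,fy=2,interpolation=cv2.INTER_CUBIC)
c=np.zeros((360+0,510+284,3),np.uint8);c[:360,:510]=A;c[:200,510:]=B
cv2.imwrite("pics/crop1.png",c)
E
```

```text
(no output)
```

View pics/crop1.png

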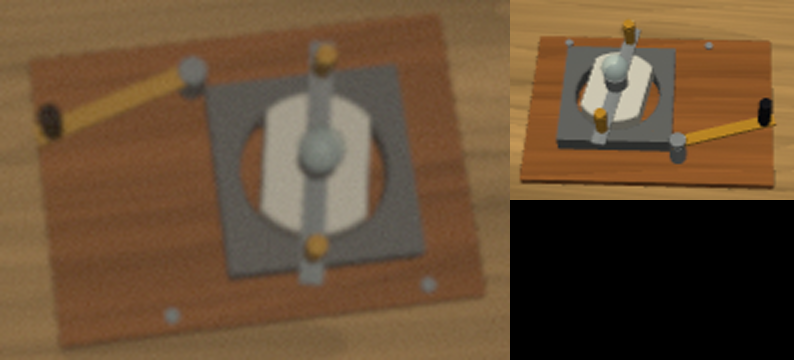

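The crop shows the white holder in the grey well with its strap nearly crosswise. Post tops are at top (379,177) and (375,240), the bulb at (377,210), the knob top at (286,198) and the pivot at (334,183). The same points in the scene view are (287.5,212), (273,257.5), knob (356,250.5) and pivot (312,269). Next I triangulate.

```bash
cat > h.py <<'E'
import cv2,numpy as np
from workcell import ctrl
def P(n):
    c=ctrl.camera_info(n); return c["camera_matrix"]@np.c_[c["R"],c["t"]]
def tri(a,b):   # top pixel, scene pixel
    X=cv2.triangulatePoints(P("top"),P("scene"),np.float64(a).reshape(2,1),np.float64(b).reshape(2,1)); return (X[:3]/X[3]).ravel()
def plane(n,px,z):
    c=ctrl.camera_info(n);C=-c["R"].T@c["t"];d=c["R"].T@np.linalg.solve(c["camera_matrix"],[*px,1]); return C+d*(z-C[2])/d[2]
E
python3 - <<'E'
from h import *
np.set_printoptions(precision=1,suppress=True)
t=cv2.imread("pics/top0.png")
for n,a,b,z in[("p+",(379,177.3),(287.5,212),90),("p-",(375.3,240),(273,257.5),90),("knob",(285.7,197.7),(356,250.5),89),("piv",(334,182.7),(312,269),57)]:
    print(n,tri(a,b),plane("top",a,z),plane("scene",b,z))
# note: scene far/near order: check both pairings
print("swap",tri((379,177.3),(273,257.5)),tri((375.3,240),(287.5,212)))
hsv=cv2.cvtColor(t,cv2.COLOR_BGR2HSV); 
print("housing px",hsv[195,350],"board px",hsv[240,300],"table",hsv[290,300],"pot",hsv[165,470])
m=((hsv[...,1]<60)&(hsv[...,2]<115)).astype(np.uint8); m[:, :325]=0;m[:,425:]=0;m[:160]=0;m[270:]=0
cs,_=cv2.findContours(m,cv2.RETR_EXTERNAL,cv2.CHAIN_APPROX_NONE); c=max(cs,key=cv2.contourArea)
q=np.array([plane("top",p[0],34)[:2] for p in c],np.float32); r=cv2.minAreaRect(q); print("housing",r,cv2.boxPoints(r))
pot=(472,155);print("pot",plane("top",(464,172),0))
E
```

```text
p+ [610.3 -34.5 209.6] [648.  -59.7  90. ] [521.9 -39.8  90. ]
p- [553.4 -70.9 -75.5] [520.4 -42.5  90. ] [652.9 -55.8  90. ]
knob [616.3 129.6  88.9] [616.3 129.1  89. ] [616.3 130.2  89. ]
piv [653.1  30.9  52.8] [651.9  29.9  57. ] [655.5  32.7  57. ]
swap [649.6 -58.8  84.7] [520.7 -41.5  88.4]
housing px [18 29 87] board px [ 13 146 117] table [ 17 128 136] pot [ 12  23 147]
housing ((587.0450439453125, -42.487083435058594), (170.63705444335938, 149.27615356445312), 4.217735290527344) [[ 496.5   25.7]
 [ 507.4 -123.2]
 [ 677.6 -110.6]
 [ 666.6   38.2]]
pot [ 678.1 -257.9   -0. ]
```

The swapped pairing of the posts is the right one. Near post is (520.6,-42,~89), far post (649,-58.5,~87), so the centre is about (585,-50). Pivot is (653,31), knob (616,130,89), and board yaw about 0.06. The shortest turn is about 1.38 rad clockwise, pushing the near post toward +y with the jaw direction along the push.

```bash
cat >> h.py <<'E'
from scipy.spatial.transform import Rotation as Ro
def state():
    o=ctrl.get_obs(); R=Ro.from_rotvec(o["orientation"]).as_matrix(); return o,np.array(o["ee_pos"]),R,np.arctan2(R[1,1],R[0,1])
def rel(x,y,z,ya):
    o,p,R,a=state(); s=(np.degrees(a-ya)+180)%360-180
    return np.round(R.T@(np.array([x,y,z])-p)/10,2).tolist(), round(s,1)
E
python3 - <<'E'
from h import *
print(rel(516,-77,222,1.44)); print(rel(516,-77,222,1.44)[0])
E
```

```text
([-51.84, -56.58, 0.08], np.float64(-7.4))
[-51.84, -56.58, 0.08]
```

```bash
python3 -m inch '[{"xyz":[-51.8,-56.6,0],"spin":-7.4},{"xyz":[-51.8,-56.6,0],"spin":-7.4},{"xyz":[-51.8,-56.6,0],"spin":-7.4},{"xyz":[-51.8,-56.6,0],"spin":-7.4},{"xyz":[-51.8,-56.6,0],"spin":-7.4},{"xyz":[-51.8,-56.6,0],"spin":-7.4},{"xyz":[-51.8,-56.6,0],"spin":-7.4},{"xyz":[-51.8,-56.6,0],"spin":-7.4},{"xyz":[-51.8,-56.6,0],"spin":-7.4},{"xyz":[-51.8,-56.6,0],"spin":-7.4},{"xyz":[-51.8,-56.6,0],"spin":-7.4},{"xyz":[-51.8,-56.6,0],"spin":-7.4},{"xyz":[-51.8,-56.6,0],"spin":-7.4},{"xyz":[-51.8,-56.6,0],"spin":-7.4},{"xyz":[-51.8,-56.6,0],"spin":-7.4},{"xyz":[-51.8,-56.6,0],"spin":-7.4},{"xyz":[-51.8,-56.6,0],"spin":-7.4},{"xyz":[-51.8,-56.6,0],"spin":-7.4},{"xyz":[-51.8,-56.6,0],"spin":-7.4}]' 1; python3 -c "
from h import *
print(state()[3],rel(516,-77,62,1.44))"
```

```text
t: 2.0
ee_pos: [514.6, -75.7, 222.5]
orientation: [-0.205, -3.134, 0.001]
ft_force: [-0.5, -0.7, -0.7]
width: 0.1
1.4404288748190406 ([-0.18, -0.1, 16.05], np.float64(0.0))
```

```bash
python3 -m inch '[{"xyz":[-0.2,-0.1,4]},{"xyz":[-0.2,-0.1,8]},{"xyz":[-0.2,-0.1,12]},{"xyz":[-0.2,-0.1,14.5]},{"xyz":[-0.2,-0.1,16]},{"xyz":[-0.2,-0.1,16]}]'; python3 - <<'E'
from h import *
ims=[cv2.resize(ctrl.get_image(n)[r[0]:r[1],r[2]:r[3],::-1],None,fx=2.6,fy=2.6,interpolation=cv2.INTER_CUBIC) for n,r in(("top",(160,290,280,430)),("scene",(190,320,230,380)))]
cv2.imwrite("pics/c2.png",np.hstack(ims))
C=np.array([585,-50.2]);o,p,R,a=state();print(p,a)
for al in np.r_[3.015,np.arange(2.95,1.5,-.15)]:
    r=np.array([np.cos(al),np.sin(al)]);t=np.array([r[1],-r[0]])
    print(round(al,2),*rel(*(C+65*r-21*t),62,al-np.pi/2))
E
```

```text
[514.9446187  -75.64511759 222.77563398] 1.4409557533473878
3.02 [-0.13, 1.33, 16.08] -0.2
2.95 [-0.01, 1.75, 16.08] 3.5
2.8 [0.17, 2.76, 16.07] 12.1
2.65 [0.2, 3.79, 16.07] 20.7
2.5 [0.07, 4.8, 16.07] 29.3
2.35 [-0.21, 5.79, 16.07] 37.9
2.2 [-0.63, 6.72, 16.07] 46.5
2.05 [-1.19, 7.58, 16.07] 55.1
1.9 [-1.86, 8.35, 16.07] 63.7
1.75 [-2.65, 9.0, 16.07] 72.3
1.6 [-3.52, 9.53, 16.06] 80.9$[0]: bad value
```

View pics/c2.png

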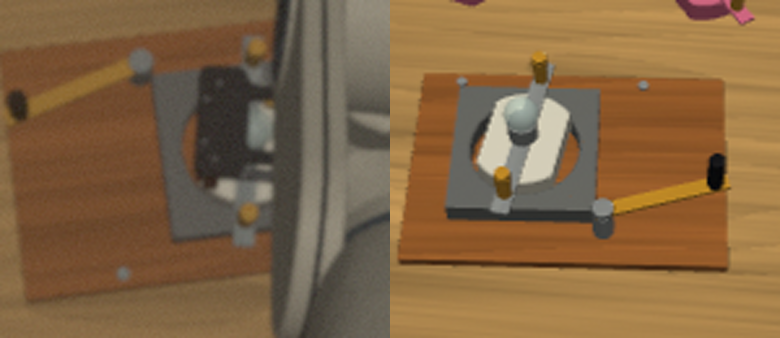

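The command was refused because rows need a spin. The pictures show nothing disturbed, with the posts where measured. I descend again with spin given.

```bash
python3 -m inch '[{"xyz":[-0.1,-0.1,4],"spin":0},{"xyz":[-0.1,-0.1,8],"spin":0},{"xyz":[-0.1,-0.1,12],"spin":0},{"xyz":[-0.1,-0.1,14.5],"spin":0},{"xyz":[-0.1,-0.1,16],"spin":0},{"xyz":[-0.1,-0.1,16],"spin":0}]'; python3 - <<'E'
from h import *
C=np.array([585,-50.2]);o,p,R,a=state();print(p,a)
for al in np.r_[3.015,np.arange(2.95,1.5,-.1)]:
    r=np.array([np.cos(al),np.sin(al)]);t=np.array([r[1],-r[0]])
    print(round(al,2),*rel(*(C+65*r-21*t),62,al-np.pi/2))
E
```

```text
t: 2.7
ee_pos: [513.9, -75.7, 61.0]
orientation: [-0.201, -3.13, 0.001]
ft_force: [-0.0, 0.1, 0.6]
width: 0.4
[513.90565345 -75.70952683  60.98843607] 1.4424007125657274
3.02 [-0.23, 1.33, -0.1] -0.1
2.95 [-0.1, 1.75, -0.1] 3.6
2.85 [0.03, 2.42, -0.1] 9.4
2.75 [0.1, 3.1, -0.1] 15.1
2.65 [0.1, 3.79, -0.1] 20.8
2.55 [0.03, 4.47, -0.11] 26.5
2.45 [-0.11, 5.13, -0.11] 32.3
2.35 [-0.31, 5.79, -0.11] 38.0
2.25 [-0.58, 6.42, -0.11] 43.7
2.15 [-0.9, 7.01, -0.11] 49.5
2.05 [-1.29, 7.58, -0.11] 55.2
1.95 [-1.73, 8.1, -0.12] 60.9
1.85 [-2.22, 8.58, -0.12] 66.6
1.75 [-2.75, 9.0, -0.12] 72.4
1.65 [-3.33, 9.37, -0.13] 78.1
1.55 [-3.94, 9.68, -0.13] 83.8
```

```bash
python3 -m inch '[{"xyz":[-0.2,0.7,-0.1],"spin":0},{"xyz":[-0.2,1.3,-0.1],"spin":0},{"xyz":[-0.1,1.75,-0.1],"spin":3.6},{"xyz":[0,2.1,-0.1],"spin":6.5},{"xyz":[0,2.4,-0.1],"spin":9.4},{"xyz":[0.1,2.75,-0.1],"spin":12.2},{"xyz":[0.1,3.1,-0.1],"spin":15.1},{"xyz":[0.1,3.45,-0.1],"spin":18},{"xyz":[0.1,3.8,-0.1],"spin":20.8},{"xyz":[0.05,4.1,-0.1],"spin":23.7},{"xyz":[0,4.5,-0.1],"spin":26.5},{"xyz":[-0.05,4.8,-0.1],"spin":29.4},{"xyz":[-0.1,5.1,-0.1],"spin":32.3},{"xyz":[-0.2,5.45,-0.1],"spin":35.1},{"xyz":[-0.3,5.8,-0.1],"spin":38},{"xyz":[-0.6,6.4,-0.1],"spin":43.7},{"xyz":[-0.9,7,-0.1],"spin":49.5},{"xyz":[-1.1,7.3,-0.1],"spin":52.3},{"xyz":[-1.3,7.6,-0.1],"spin":55.2},{"xyz":[-1.3,7.6,-0.1],"spin":55.2}]'; python3 - <<'E'
from h import *
ims=[cv2.resize(ctrl.get_image(n)[r[0]:r[1],r[2]:r[3],::-1],None,fx=2.6,fy=2.6,interpolation=cv2.INTER_CUBIC) for n,r in(("top",(160,290,280,430)),("scene",(190,320,230,380)))]
cv2.imwrite("pics/c3.png",np.hstack(ims))
C=np.array([585,-50.2]);o,p,R,a=state();print(p,a)
for al in np.arange(2.05,1.4,-.05):
    r=np.array([np.cos(al),np.sin(al)]);t=np.array([r[1],-r[0]])
    print(round(al,2),*rel(*(C+65*r-21*t),62,al-np.pi/2))
E
```

```text
t: 4.7
ee_pos: [537.2, -1.2, 63.0]
orientation: [-1.629, -2.683, 0.003]
ft_force: [0.1, -1.0, 0.1]
width: 0.4
[537.04095721  -1.56804109  62.74569348] 0.4809768459503296
2.05 [-0.03, -0.09, 0.07] 0.1
2.0 [0.07, 0.24, 0.07] 3.0
1.95 [0.15, 0.57, 0.07] 5.8
1.9 [0.21, 0.91, 0.07] 8.7
1.85 [0.26, 1.25, 0.07] 11.6
1.8 [0.29, 1.59, 0.07] 14.4
1.75 [0.3, 1.93, 0.07] 17.3
1.7 [0.3, 2.27, 0.07] 20.2
1.65 [0.27, 2.61, 0.07] 23.0
1.6 [0.23, 2.95, 0.07] 25.9
1.55 [0.18, 3.29, 0.06] 28.7
1.5 [0.11, 3.62, 0.06] 31.6
1.45 [0.02, 3.95, 0.06] 34.5
```

View pics/c3.png

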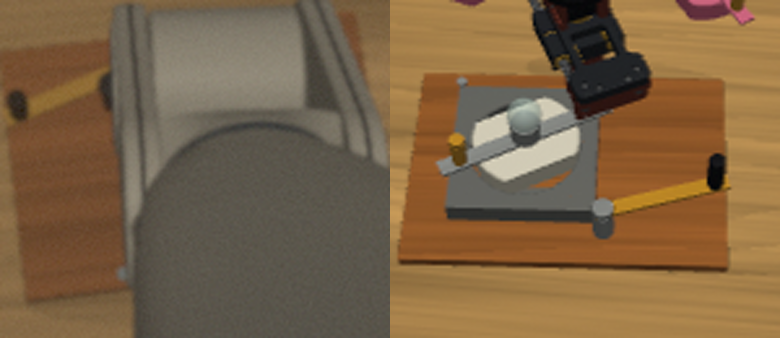

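The scene view shows the holder turning with the pushed post, the strap now running from (440,165) to (600,115) in the crop with about 25° to go. I carry on slowly.

```bash
python3 -m inch '[{"xyz":[0.1,0.25,0],"spin":3},{"xyz":[0.15,0.57,0],"spin":5.8},{"xyz":[0.2,0.9,0],"spin":8.7},{"xyz":[0.25,1.25,0],"spin":11.6},{"xyz":[0.3,1.4,0],"spin":13},{"xyz":[0.3,1.6,0],"spin":14.4},{"xyz":[0.3,1.75,0],"spin":15.9},{"xyz":[0.3,1.9,0],"spin":17.3},{"xyz":[0.3,2.0,0],"spin":18},{"xyz":[0.3,2.1,0],"spin":19},{"xyz":[0.3,2.2,0],"spin":20},{"xyz":[0.3,2.2,0],"spin":20}]'; python3 - <<'E'
from h import *
o,p,R,a=state();print(p,a)
cv2.imwrite("pics/c4.png",cv2.resize(ctrl.get_image("scene")[190:320,230:380,::-1],None,fx=4,fy=4,interpolation=cv2.INTER_CUBIC))
C=np.array([585,-50.2])
for al in np.arange(1.75,1.4,-.05):
    r=np.array([np.cos(al),np.sin(al)]);t=np.array([r[1],-r[0]])
    print(round(al,2),*rel(*(C+65*r-21*t),62,al-np.pi/2))
E
```

```text
t: 6.0
ee_pos: [555.6, 11.3, 62.7]
orientation: [-2.07, -2.361, 0.003]
ft_force: [0.4, -0.1, 0.4]
width: 0.6
[555.57805398  11.33491017  62.72138609] 0.1312478754307906
1.75 [-0.09, -0.31, 0.08] -2.7
1.7 [0.02, 0.01, 0.08] 0.2
1.65 [0.12, 0.34, 0.08] 3.0
1.6 [0.2, 0.67, 0.08] 5.9
1.55 [0.26, 1.01, 0.08] 8.7
1.5 [0.31, 1.35, 0.08] 11.6
1.45 [0.33, 1.69, 0.07] 14.5
1.4 [0.35, 2.03, 0.07] 17.3
```

View pics/c4.png

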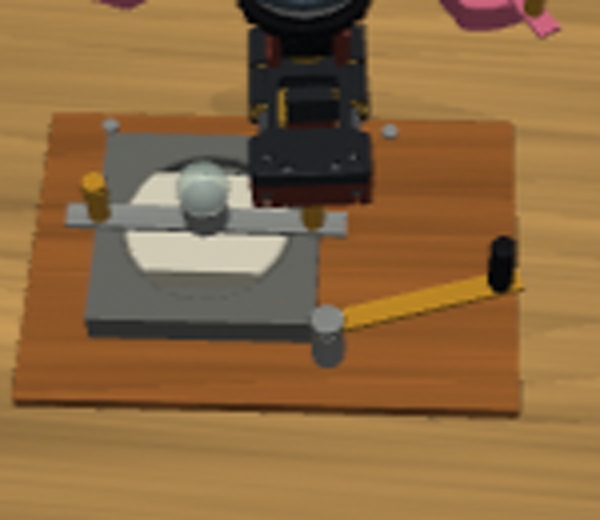

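```bash
python3 - <<'E'
from h import *
C=np.array([585,-50.2])
for z in(90,78):
    p=plane("scene",(253.5,234.5),z)[:2]-C; print(z,p,np.hypot(*p),np.arctan2(-p[1],-p[0]))
for z in(54,42):   # strap ends, mid-width
    for px in((246.8,243.8),(316.7,246)):
        p=plane("scene",px,z)[:2]-C; print(z,p,np.hypot(*p),np.arctan2(p[1],p[0]))
E
```

```text
90 [  9.58448925 -60.2119982 ] 60.9700513521398 1.7286510377085567
78 [  1.57607414 -62.94579406] 62.96552231079759 1.5958296896017714
54 [ 13.73445454 -79.83019548] 81.00305766580207 -1.4004184499260866
54 [ 4.66455224 87.52853143] 87.65273447947052 1.51755489941561
42 [  6.07997287 -82.70740785] 82.93058171794092 -1.497416488622585
42 [-3.1038644  86.75365822] 86.80916535323654 1.6065589805699556
```

The strap measures at z≈42 with angle 1.625, so it appears to have dropped. To confirm, I push 3 mm more and watch the force.

```bash
python3 -m inch '[{"xyz":[0.05,0.1,0],"spin":1},{"xyz":[0.1,0.2,0],"spin":2},{"xyz":[0.1,0.3,0],"spin":3},{"xyz":[0.1,0.3,0],"spin":3}]'; python3 -c "
from h import *
print(state()[0]['ft_force'],rel(535,30,62,.13),rel(535,30,140,.13))"
```

```text
t: 6.45
ee_pos: [558.9, 12.7, 62.9]
orientation: [-2.132, -2.306, 0.002]
ft_force: [0.5, 0.5, 1.4]
width: 0.5
[0.47217842 0.4658483  1.42717067] ([1.91, -2.25, 0.09], np.float64(-2.9)) ([1.91, -2.26, -7.71], np.float64(-2.9))
```

```bash
python3 - <<'E'
from h import *
im=ctrl.get_image("scene")[:,:,::-1]; cv2.imwrite("pics/s5.png",im)
o=cv2.resize(cv2.imread("pics/c4.png"),(150,130),interpolation=cv2.INTER_AREA); n=im[190:320,230:380]
d=cv2.absdiff(o,n).max(2); d1=d[40:70,10:55]; print("left strap/post diff",d1.max(),d1.mean(),"board ref",d[70:100,10:55].mean(),"finger",d[10:60,60:100].mean())
E
```

```text
left strap/post diff 17 1.8874074074074074 board ref 1.222962962962963 finger 11.737
```

The left post did not move while the finger advanced, so the finger is no longer pushing it. I retreat, lift and look from clear of it.

```bash
python3 -m inch '[{"xyz":[0.3,-0.8,0],"spin":0},{"xyz":[0.6,-1.6,0],"spin":0},{"xyz":[1,-2.5,0],"spin":0},{"xyz":[1,-2.5,-3],"spin":0},{"xyz":[1,-2.5,-7],"spin":0},{"xyz":[-3,-1.5,-9],"spin":0},{"xyz":[-3,4,-9],"spin":0},{"xyz":[-2,9,-9],"spin":0},{"xyz":[-2,12,-9],"spin":0},{"xyz":[-2,12,-9],"spin":0}]'; python3 - <<'E'
from h import *
print(state()[1],state()[3])
E
```

```text
t: 7.5
ee_pos: [683.4, 3.2, 152.6]
orientation: [2.13, 2.308, 0.001]
ft_force: [0.3, 0.5, -0.2]
width: 0.4
[683.44569826   3.20724428 152.63415953] 0.080206120483846
```

```bash
python3 -c "
from h import *
print(rel(655,190,150,.35))"
```

```text
([18.85, -1.34, 0.26], np.float64(-15.5))
```

```bash
python3 -m inch '[{"xyz":[18.8,-1.3,0.3],"spin":-15.5},{"xyz":[18.8,-1.3,0.3],"spin":-15.5},{"xyz":[18.8,-1.3,0.3],"spin":-15.5},{"xyz":[18.8,-1.3,0.3],"spin":-15.5},{"xyz":[18.8,-1.3,0.3],"spin":-15.5},{"xyz":[18.8,-1.3,0.3],"spin":-15.5},{"xyz":[18.8,-1.3,0.3],"spin":-15.5},{"xyz":[18.8,-1.3,0.3],"spin":-15.5}]'; python3 - <<'E'
from h import *
ims=[cv2.resize(ctrl.get_image(n)[r[0]:r[1],r[2]:r[3],::-1],None,fx=2.6,fy=2.6,interpolation=cv2.INTER_CUBIC) for n,r in(("top",(160,290,280,430)),("scene",(190,320,230,380)))]
cv2.imwrite("pics/c6.png",np.hstack(ims)); print(state()[1],state()[3])
E
```

```text
t: 8.3
ee_pos: [655.3, 188.0, 149.6]
orientation: [1.801, 2.573, 0.0]
ft_force: [0.0, 0.3, -0.4]
width: 0.5
[655.58313277 188.10161579 149.58262169] 0.34891474877127593
```

View pics/c6.png

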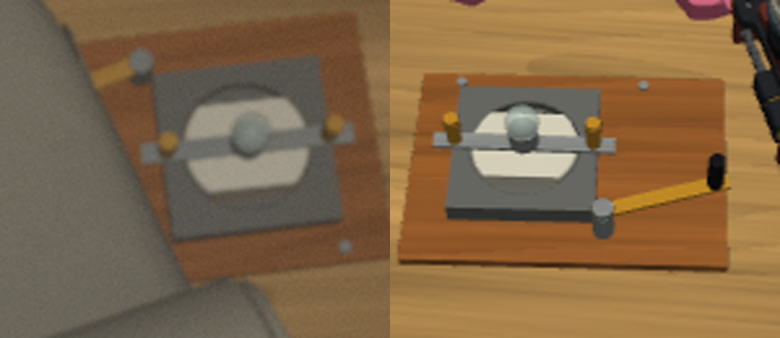

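The strap now lies parallel to the housing. Post tops are at top (344.6,213.5) and (408.5,206.9), scene (308.5,236.9) and (254.2,235). I triangulate their heights and work out the knob path.

```bash
python3 - <<'E'
from h import *
np.set_printoptions(precision=1,suppress=True)
a=tri((344.6,213.5),(308.5,236.9));b=tri((408.5,206.9),(254.2,235));print(a,b,(a+b)/2,np.hypot(*(a-b)[:2]),np.arctan2(*(a-b)[1::-1]))
psi=.055
piv=np.array([653.,31]);k=np.array([616.,130]);th=np.arctan2(*(k-piv)[::-1])-np.pi/2-psi;print("blade",th)
for dth,g in((0,40),(0,21)):
    pass
for t,g in[(th,38),(th,24)]+[(x,20) for x in np.arange(th,1.75,.1)]:
    al=t+psi+np.pi/2; r=np.array([np.cos(al),np.sin(al)]);tt=np.array([-r[1],r[0]])
    q=piv+105*r-g*tt; print(round(t,2),g,q,*rel(*q,68,al+np.pi/2-np.pi))
E
```

```text
[580.4  15.   76.5] [ 586.8 -114.    76.7] [583.6 -49.5  76.6] 129.1116522753796 1.6199475615569163
blade 0.30266325101120634
0.3 38 [651.8 142.7] [-4.14, -1.91, 8.16] -0.5
0.3 24 [638.7 137.8] [-4.15, -3.31, 8.16] -0.5
0.3 20 [635.  136.4] [-4.15, -3.71, 8.16] -0.5
0.4 20 [624.5 134. ] [-4.01, -4.77, 8.16] -6.2
0.5 20 [614.4 130.7] [-3.98, -5.84, 8.16] -12.0
0.6 20 [604.6 126.3] [-4.06, -6.91, 8.15] -17.7
0.7 20 [595.4 121. ] [-4.24, -7.96, 8.15] -23.4
0.8 20 [586.7 114.8] [-4.52, -8.99, 8.15] -29.1
0.9 20 [578.6 107.8] [-4.91, -9.99, 8.15] -34.9
1.0 20 [571.3 100. ] [-5.4, -10.94, 8.15] -40.6
1.1 20 [564.9  91.5] [-5.97, -11.84, 8.15] -46.3
1.2 20 [559.3  82.4] [-6.64, -12.67, 8.15] -52.1
1.3 20 [554.6  72.8] [-7.38, -13.44, 8.15] -57.8
1.4 20 [550.9  62.7] [-8.2, -14.13, 8.15] -63.5
1.5 20 [548.3  52.4] [-9.08, -14.73, 8.15] -69.3
1.6 20 [546.7  41.8] [-10.02, -15.25, 8.15] -75.0
1.7 20 [546.1  31.1] [-11.0, -15.66, 8.15] -80.7
```

Post tops are at z≈76.6 (expected 78 seated, 90 on the ledges), the centre is (583.6,-49.5) and yaw is 1.62, so the holder is seated. Now I push the knob.

```bash
python3 -m inch '[{"xyz":[-2.5,-1.2,3],"spin":-0.5},{"xyz":[-4.1,-1.9,6.5],"spin":-0.5},{"xyz":[-4.1,-1.9,8.2],"spin":-0.5},{"xyz":[-4.1,-2.6,8.2],"spin":-0.5},{"xyz":[-4.1,-3.3,8.2],"spin":-0.5},{"xyz":[-4.1,-3.7,8.2],"spin":-1},{"xyz":[-4.05,-4.2,8.2],"spin":-3.3},{"xyz":[-4,-4.8,8.2],"spin":-6.2},{"xyz":[-4,-5.3,8.2],"spin":-9},{"xyz":[-4,-5.85,8.2],"spin":-12},{"xyz":[-4.05,-6.9,8.2],"spin":-17.7},{"xyz":[-4.2,-8,8.2],"spin":-23.4},{"xyz":[-4.5,-9,8.2],"spin":-29.1},{"xyz":[-4.9,-10,8.2],"spin":-34.9},{"xyz":[-5.4,-10.95,8.2],"spin":-40.6},{"xyz":[-6,-11.85,8.2],"spin":-46.3},{"xyz":[-6.6,-12.7,8.2],"spin":-52.1},{"xyz":[-7.4,-13.4,8.2],"spin":-57.8},{"xyz":[-7.4,-13.4,8.2],"spin":-57.8}]'; python3 - <<'E'
from h import *
print(state()[1],state()[3])
psi=.05
piv=np.array([653.,31])
for t in np.arange(1.3,1.76,.05):
    al=t+psi+np.pi/2; r=np.array([np.cos(al),np.sin(al)]);tt=np.array([-r[1],r[0]])
    q=piv+105*r-21*tt; print(round(t,2),*rel(*q,68,al-np.pi/2))
cv2.imwrite("pics/c7.png",cv2.resize(ctrl.get_image("scene")[190:320,230:380,::-1],None,fx=4,fy=4,interpolation=cv2.INTER_CUBIC))
E
```

```text
t: 10.3
ee_pos: [555.3, 72.6, 69.0]
orientation: [0.332, 3.121, 0.0]
ft_force: [0.4, 0.9, 0.6]
width: 0.4
[555.33378264  72.58525233  68.97815076] 1.3587176426649403
1.3 [0.06, 0.18, 0.1] 0.5
1.35 [0.15, -0.34, 0.1] -2.4
1.4 [0.22, -0.88, 0.1] -5.2
1.45 [0.27, -1.41, 0.1] -8.1
1.5 [0.28, -1.94, 0.1] -11.0
1.55 [0.27, -2.48, 0.1] -13.8
1.6 [0.24, -3.01, 0.1] -16.7
1.65 [0.17, -3.55, 0.1] -19.6
1.7 [0.08, -4.07, 0.1] -22.4
1.75 [-0.03, -4.6, 0.1] -25.3
```

View pics/c7.png

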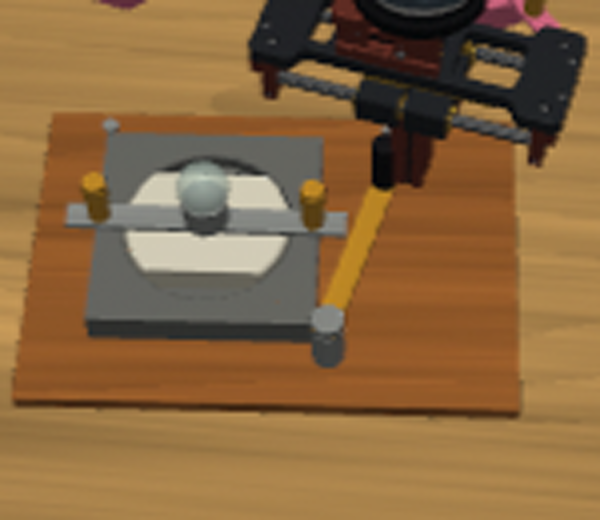

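The blade follows, with the knob at crop (385,160) against the fingers and a little arc left. I continue gently and watch the force.

```bash
python3 -m inch '[{"xyz":[0.15,-0.35,0.1],"spin":-2.4},{"xyz":[0.2,-0.9,0.1],"spin":-5.2},{"xyz":[0.25,-1.4,0.1],"spin":-8.1},{"xyz":[0.3,-1.7,0.1],"spin":-9.5},{"xyz":[0.3,-1.95,0.1],"spin":-11},{"xyz":[0.3,-2.2,0.1],"spin":-12.5},{"xyz":[0.3,-2.4,0.1],"spin":-13.5},{"xyz":[0.3,-2.5,0.1],"spin":-14},{"xyz":[0.3,-2.6,0.1],"spin":-14.5},{"xyz":[0.3,-2.6,0.1],"spin":-14.5}]'; python3 -m inch '[{"xyz":[0,-0.1,0],"spin":0},{"xyz":[0,-0.2,0],"spin":0},{"xyz":[0,-0.2,0],"spin":0}]'; python3 -c "
from h import *
print(rel(547,40,68,1.6),state()[3])"
```

```text
t: 11.35
ee_pos: [547.4, 48.2, 67.9]
orientation: [-0.059, 3.137, -0.0]
ft_force: [0.2, 0.6, -0.3]
width: 0.5
t: 11.65
ee_pos: [547.3, 46.1, 67.9]
orientation: [-0.059, 3.138, -0.0]
ft_force: [0.7, 0.4, -0.2]
width: 0.3
([0.05, -0.61, -0.01], np.float64(0.5)) 1.6081387554567526
```

```bash
for i in 1 2 3; do python3 -m inch '[{"xyz":[0,-0.1,0],"spin":0},{"xyz":[0,-0.2,0],"spin":0},{"xyz":[0,-0.2,0],"spin":0}]' | sed -n '2p;4p'; done; python3 - <<'E'
from h import *
cv2.imwrite("pics/c8.png",cv2.resize(ctrl.get_image("scene")[190:320,230:380,::-1],None,fx=4,fy=4,interpolation=cv2.INTER_CUBIC))
E
```

```text
ee_pos: [547.2, 44.1, 67.8]
ft_force: [-0.7, 1.8, 0.4]
ee_pos: [547.2, 42.3, 67.8]
ft_force: [-1.7, 3.3, 0.8]
ee_pos: [547.2, 41.6, 67.9]
ft_force: [-1.9, 10.6, 0.5]
```

View pics/c8.png

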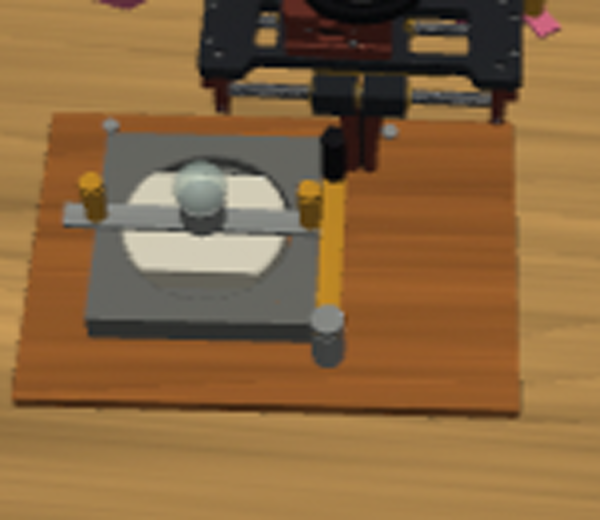

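The blade is over the strap and against the post, and the force rises to 10.6 N. I back off along +y, lift and check.

```bash
python3 -m inch '[{"xyz":[0,0.5,0],"spin":0},{"xyz":[0,1.5,0],"spin":0},{"xyz":[0,4,0],"spin":0},{"xyz":[0,5,-4],"spin":0},{"xyz":[0,7,-9],"spin":0},{"xyz":[0,12,-12],"spin":0},{"xyz":[0,17,-14],"spin":0},{"xyz":[0,22,-14],"spin":0},{"xyz":[0,22,-14],"spin":0},{"xyz":[0,22,-14],"spin":0}]'; python3 - <<'E'
from h import *
ims=[cv2.resize(ctrl.get_image(n)[r[0]:r[1],r[2]:r[3],::-1],None,fx=2.6,fy=2.6,interpolation=cv2.INTER_CUBIC) for n,r in(("top",(160,290,280,430)),("scene",(190,320,230,380)))]
cv2.imwrite("pics/c9.png",np.hstack(ims)); print(state()[1])
E
```

```text
t: 13.6
ee_pos: [538.5, 263.0, 208.3]
orientation: [-0.062, 3.137, 0.003]
ft_force: [0.7, -0.7, -0.9]
width: 0.6
[538.19046603 260.21404815 207.45937134]
```

View pics/c9.png

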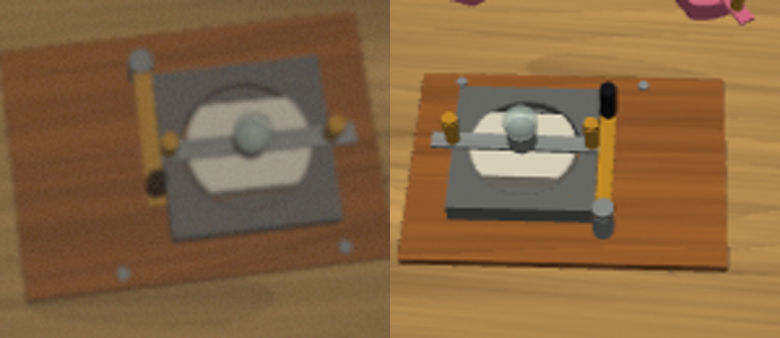

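The blade touches the post. Knob top is at top (339.6,230) / scene (313.8,223.8), and posts are at top (345.4,215), (409.6,208) and scene (307.3,237.7), (253.1,235.4). I do a numeric check.

```bash
python3 - <<'E'
from h import *
np.set_printoptions(precision=2,suppress=True)
k=tri((339.6,230),(313.8,223.8));a=tri((345.4,215),(307.3,237.7));b=tri((409.6,208),(253.1,235.4))
print(k,a,b,(a+b)/2,"yaw",np.arctan2(*(a-b)[1::-1])-np.pi/2)
d=k-np.array([653,31,k[2]]);print("blade",(np.arctan2(d[1],d[0])%(2*np.pi))-np.pi/2-.05)
u=(a-b)[:2]/np.hypot(*(a-b)[:2]);print("knob-post along strap",(k-a)[:2]@u)
print({x:state()[0][x] for x in("t","qvel","ft_force")})
E
```

```text
[545.9   26.02  82.8 ] [578.79  12.6   70.23] [ 585.43 -117.     72.55] [582.11 -52.2   71.39] yaw 0.051165853422863616
blade 1.5672237371058932
knob-post along strap 15.086131997331119
{'t': 13.7, 'qvel': array([-0.03, -0.  ,  0.01,  0.  ,  0.  , -0.  ]), 'ft_force': array([-0.49, -0.25, -1.27])}
```

```bash
python3 -c "
from workcell import ctrl
print(ctrl.close_job())"
```

```text
the job is handed in; nothing more can be done
None
```

I turned the white lamp holder about 1.4 rad clockwise by pushing the post nearest the robot. It dropped to the well floor. I then swung the blade round by its knob until it rested against the post, where the force rose to about 10 N. After that I backed the arm clear and handed the job in at about 13.7 s.

**Holder:**
- After the drop, the post tops measured 76.6 mm high, against 78 mm expected when seated and 90 mm on the ledges.
- In the last check the strap was turned about 0.05 rad in world axes, which is also my estimate of the board's yaw.

**Blade:** It measured about 1.57 rad, give or take about 0.03, and needed to be beyond 1.48.

**Checks that disagreed:**
- The last post-top heights read 70 to 73 mm, and the holder's centre seemed to have moved 2.7 mm. I put both down to errors in reading the pixels, because the well allows only 1.5 mm of play. Even as read, the shift is within the 5 mm allowed.
- The extra 3 mm push to confirm the drop met no resistance, so I confirmed seating from the pictures instead.

I kept the arm away from the battery tray, pencil pot and books, but did not measure their positions again at the end. The first descent command was refused because its rows gave no spin, so I repeated it; nothing moved in between.

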